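# Load the rail of a control enclosure in order

### The job

Fit the four rail devices into the open enclosure: set each one down, not dropped, squarely astride the mounting rail and fully down on it, toggles up. Start with the four-pole main switch next to the incoming terminals, then the three-pole, the two-pole and the single-pole breaker in that order along the rail, side by side with no gap wider than about 10 mm. Leave the door lever, the cable gland and the mounting foot on the bench where they are.

Things in the scene. Friction and masses are not known exactly. Their poses are not given: they have to be found in the camera images.
- main4: Four-pole main switch, the widest: loose white rail device, 4 black toggles up, about 400 g. Origin: centre of underside; y along its 72 mm width (the rail's direction once fitted), x along its 90 mm length. Base 90 x 72, 44 high; on it a nose 45 (x) x 72, from 44 to 68 high, to grip across its 45 mm; toggles to 75. Rail groove along y under its middle, 41 wide, 8 deep. Fits either way round.
- breaker3: Three-pole breaker: loose white rail device, 3 black toggles up, about 340 g. Origin: centre of underside; y along its 54 mm width (the rail's direction once fitted), x along its 90 mm length. Base 90 x 54, 44 high; on it a nose 45 (x) x 54, from 44 to 68 high, to grip across its 45 mm; toggles to 75. Rail groove along y under its middle, 41 wide, 8 deep. Fits either way round.
- breaker2: Two-pole breaker: loose white rail device, 2 black toggles up, about 230 g. Origin: centre of underside; y along its 36 mm width (the rail's direction once fitted), x along its 90 mm length. Base 90 x 36, 44 high; on it a nose 45 (x) x 36, from 44 to 68 high, to grip across its 45 mm; toggles to 75. Rail groove along y under its middle, 41 wide, 8 deep. Fits either way round.
- breaker1: Single-pole breaker, the narrowest: loose white rail device, 1 black toggle up, about 120 g. Origin: centre of underside; y along its 18 mm width (the rail's direction once fitted), x along its 90 mm length. Base 90 x 18, 44 high; on it a nose 45 (x) x 18, from 44 to 68 high, to grip across its 45 mm; toggles to 75. Rail groove along y under its middle, 41 wide, 8 deep. Fits either way round.
- enclosure: Open steel box on its back, fixed: 204 (x) x 344 (y), walls 100 mm high, lid folded back at +x. Origin: centre of underside, on the bench; z up. A rail 35 mm wide, 300 long runs along y through x = 0, its top 27 mm up: a fitted device's origin lies 19 mm above the box's origin. Grey wiring ducts 52 mm high lie along it at x = -95 to -69 and 69 to 95. The mounting plate under it is 12 mm up.
- incomer: Incoming terminals: block of four grey terminals fixed on the rail 122 mm from its middle, towards either end; 36 mm wide along the rail, 56 long, 44 high. Origin: middle of its width on the rail's centre line, at the height of a fitted device's origin; y along the rail. A grey end clamp 10 mm wide is fixed as far out at the other end; 221 mm of rail lie free between, the devices need 180.
- lever: Steel door lever, loose on the bench, to be left alone: round rosette 38 mm across with an arm 90 mm long, 34 mm high in all. Origin: on the bench under the middle of the arm; arm along x, rosette at x = -30 mm.
- gland: Brass cable gland, loose, standing on the bench, to be left alone: 33 mm across, 36 mm high. Origin: centre of its underside.
- foot: Small bent steel mounting foot, loose, lying on the bench, to be left alone: 67 x 26 mm, 12 mm high. Origin: about the middle of its underside.
Not all that is in view belongs to the job. What is shaped like the breaker3 but green or turquoise is not meant.

How it is judged:
By the outcome, as a careful person would: the job done as asked, in the order asked, and still so for the second after the job is handed in, with the robot touching nothing.
It also fails if it takes over 120 s, if anything falls off the work surface, if the arm or the gripper's body presses on something with over 40 N, if the wrist force passes 120 N, or if a joint passes its speed limit or range.

### The arm

A 7-joint arm with a two-finger parallel gripper is mounted at the origin on the work surface. World frame = base frame: x ahead of the robot, y to its left, z up, the work surface at z = 0. Lengths are in m, angles in rad, forces in N, time in s.
With the tool pointing down it reaches from about 0.425 to 0.875 m from the base axis. Payload 4.7 kg.
Tool frame: the origin (TCP) lies midway between the tips of the shut fingers; the grasp point (between the pads) lies 19 mm behind it; z points along the fingers, y is the line along which they close (so a half turn about z gives the same grasp; the last joint's range is limited). The gripper opens to 87 mm and grips with 3 to 60 N. Pads are 19 mm wide; open, the fingers measure 117 mm over their backs; the gripper's body (75 mm by 190 mm) begins 51 mm behind the grasp point.
Start: joints at [-1.324, 0.321, -0.07, 1.45, 0.023, 1.371, -0.057], TCP at [0.15, 0.632, 0.223] pointing down, gripper open.
Joint ranges: [-2.86, 2.86], [-0.3, 2.09], [-1.38, 1.24], [0.06, 2.45], [-1.56, 4.7], [0.09, 2.05], [-2.69, 2.69]. Speed limits (rad/s): [2.57, 2.57, 3.14, 3.14, 3.14, 3.14, 3.14].

### API

Orientations are given as a rotation vector (axis times angle).
In Python, from bench import ctrl gives the robot as it stands. The module is installed in compiled form; this text tells all that it offers.
- The arm moves only by the shell command python3 -m handwheel 'ROWS' [FORCE]. ROWS is JSON, a list of rows, each a list of 7 numbers: the finger opening in m, from 0 to 0.087, then the shift along the tool's x, y, z in m, then the turn, a rotation vector about the tool's x, y, z in degrees. A call has 1 to 12 rows; each row shifts and turns the commanded pose from where the row before left it, along the tool's axes as they then stand; what a row does not reach is not made up. A row lasts 1/8 s, in which the tool goes at most 62.5 mm and 10.7 degrees, less where a joint would pass 70% of its speed; a pose out of reach is approached as far as the arm can. A call is refused whole if a number of a shift passes 0.0625 or a number of a turn 10.7, either way. A call with a gripper value outside its range is refused whole. The fingers move at their own pace and stop on an object; FORCE is the grip in N (left out, the last holds). Time passes only in rows, so rows that do not move let the fingers close. It gives the time, the measured TCP pose, the force, the opening and the grip force at its end, in the units of the state.
- ctrl.get_state(): the state, without advancing time (a new reading comes with each control period).
- ctrl.get_image(name): name is "side" or "top" or "wrist"; returns (picture, depth): 420x560x3 uint8, blue, green, red; 420x560 float32, m along the optical axis (not along the pixel's ray), 0 where there is no reading.
- ctrl.camera_info(name): a dict with "intrinsics" (3x3 intrinsics, pixels), "R" (3x3) and "t" (3): a world point X has camera coordinates R X + t. Camera axes: x right, y down, z forward; pixel columns grow to the right and rows downward; lengths in m; the calibration is good to about 2 mm. A picture is of the moment at which its call begins: read the wrist's pose just before it. camera_info takes no time and is no camera call; for the wrist camera it gives the pose at the moment of the call.
- ctrl.close_job(): hands the job in; it is judged then, once.
The state is a dict: "time": time; "joint_positions": joint angles; "qd": joint speeds; "joint_torque": joint torques, N m; "position": TCP position; "tool_rot": TCP orientation; "ft_force": force on the tool from outside, world axes, zero at the start; "torque": the same for the moment, N m; "grip_width": opening from 0.0 (shut) to 1.0 (fully open); "grip_force": force on a finger pad.
Only numpy, scipy, OpenCV 4.12 (cv2) and the standard library are available. Lean on these libraries where they do the work, as an engineer would, in place of code of your own. Each camera call takes 0.05 s, during which the arm holds its last target. There are 200 camera calls.

## Working session

There is one attempt and no reset: what is moved stays moved. The work goes in short steps, Python scripts to look and compute and a shell command to move; the robot and the scene stay as the last step left them, time stands still between calls to the robot, and variables do not carry over. Pictures are saved under pics/ and viewed, at most 14 in all, crops included, and the job is handed in when it is done.

```bash
mkdir -p pics; python3 - <<'E'
from bench import ctrl
import cv2, numpy as np
s=ctrl.get_state()
print(s['time'],s['position'],s['tool_rot'],s['grip_width'])
for n in ('top','side'):
    im,d=ctrl.get_image(n); c=ctrl.camera_info(n)
    np.savez('%s0.npz'%n,im=im,d=d,K=c['intrinsics'],R=c['R'],t=c['t'])
    cv2.imwrite('pics/%s0.png'%n,im); print(n,np.round(c['intrinsics'],1).tolist(),np.round(c['R'],3).tolist(),np.round(c['t'],3).tolist())
E
```

```text
0.0 [0.14989727 0.63191107 0.22147935] [-3.64869114e-01 -3.12021508e+00  2.95089702e-03] 0.9986811682419189
top [[411.6, 0.0, 273.4], [0.0, 411.6, 213.0], [0.0, 0.0, 1.0]] [[0.04, -0.999, 0.003], [-0.978, -0.04, -0.204], [0.204, 0.005, -0.979]] [-0.054, 0.485, 0.802]
side [[477.8, 0.0, 273.4], [0.0, 477.8, 200.9], [0.0, 0.0, 1.0]] [[0.997, -0.083, -0.003], [-0.058, -0.674, -0.736], [0.059, 0.734, -0.677]] [-0.475, 0.03, 1.226]
```

View pics/top0.png

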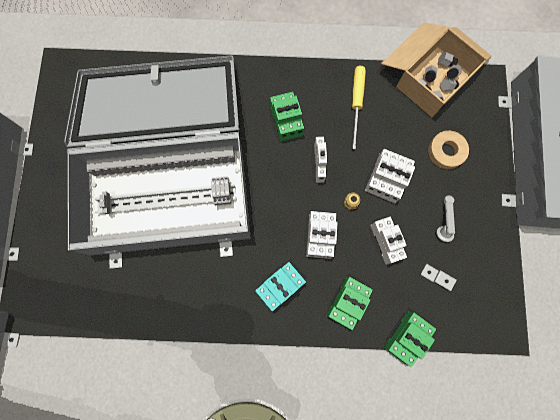

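View pics/side0.png

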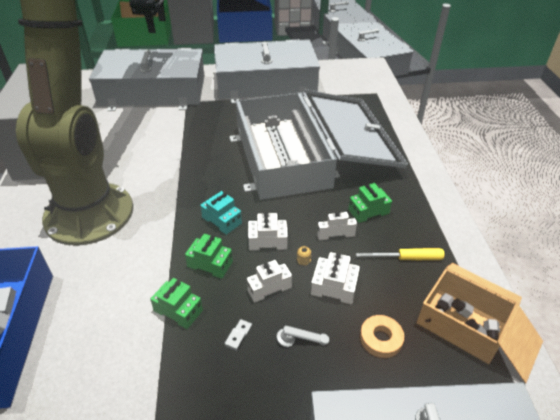

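Both views are clear. In the top picture +x is up and +y is left. The incomer is at (222,190) and the end clamp at (105,202), so the order runs from the -y end. main4 is at (391,175), breaker3 (322,233), breaker2 (390,240) and breaker1 (321,159).

```bash
cat > h.py <<'E'
import numpy as np, cv2
def cloud(im,d,K,R,t):
    v,u=np.mgrid[:d.shape[0],:d.shape[1]]
    P=np.stack([(u-K[0,2])/K[0,0]*d,(v-K[1,2])/K[1,1]*d,d],-1)
    W=(P-t)@R
    W[d<=0]=np.nan
    return W
def load(n):
    z=np.load('%s0.npz'%n); return z['im'],cloud(*[z[k] for k in('im','d','K','R','t')])
def rect(p):
    (c,s,a)=cv2.minAreaRect((p*1000).astype(np.float32)); return np.round(c,1),np.round(s,1),round(a,1)
E
python3 - <<'E'
from h import *
for n in('top','side'):
    im,W=load(n); hsv=cv2.cvtColor(im,cv2.COLOR_BGR2HSV); z=W[...,2]
    bench=W[np.abs(z)<.02]; print(n,'bench z',np.nanmedian(z[(W[...,0]>.4)&(W[...,0]<.7)&(abs(z)<.01)]))
    m=((hsv[...,1]<60)&(z>.02)&(z<.09)&(W[...,0]>.35)&(W[...,0]<.9)&(W[...,1]<.12)&(W[...,1]>-.45)).astype(np.uint8)
    N,L,st,ce=cv2.connectedComponentsWithStats(m)
    for i in range(1,N):
        if st[i,4]<150: continue
        p=W[L==i]
        q=p[(p[:,2]>.06)&(p[:,2]<.072)]; b=p[p[:,2]>.03]
        print(np.round(ce[i]),st[i,4],'all',rect(b[:,:2]),'nose',len(q),rect(q[:,:2]) if len(q)>5 else '', np.round(np.percentile(q[:,2],[5,50,95]),4) if len(q)>5 else '')
im,W=load('top'); x,y,z=W[...,0],W[...,1],W[...,2]
box=(y>.05)&(y<.6)&(x>.3)&(x<.8)
# rows of wall tops, ducts, rail
for lo,hi,nm in((.092,.106,'wall'),(.048,.056,'duct'),(.024,.030,'rail'),(.058,.068,'inc')):
    mm=box&(z>lo)&(z<hi); m8=mm.astype(np.uint8)
    N,L,st,ce=cv2.connectedComponentsWithStats(m8)
    for i in range(1,N):
        if st[i,4]<60: continue
        p=W[L==i]; print(nm,np.round(ce[i]),st[i,4],rect(p[:,:2]),np.round(np.median(p[:,2]),4))
col=np.zeros_like(im); zz=np.clip(np.nan_to_num(z),0,.11)/.11*255
cv2.imwrite('pics/z.png',cv2.resize(cv2.applyColorMap(zz[40:270,50:420].astype(np.uint8),cv2.COLORMAP_JET),None,fx=2,fy=2))
E
```

```text
top bench z 0.0011522271749679187
[451.  70.] 379 all (array([ 844. , -431.2]), array([79.6, 35.5]), 1.0) nose 0  
[221.  90.] 1677 all (array([755.5,  89.8]), array([177.5,  68.9]), 3.3) nose 383 (array([761.7,  92.1]), array([79.3, 64.7]), 8.4) [0.0608 0.066  0.0713]
[321. 158.] 424 all (array([ 614.9, -131. ]), array([90. , 17.7]), 4.1) nose 165 (array([ 615.3, -131.1]), array([44.8, 17.7]), 4.4) [0.0636 0.0683 0.0708]
[220. 151.] 730 all (array([616.9,  83.5]), array([34.1, 76.5]), 8.5) nose 77 (array([632.4,  83.8]), array([ 2.4, 72.5]), 9.3) [0.0604 0.066  0.0715]
[229. 223.] 427 all (array([514.4,  37.1]), array([ 94.3, 228. ]), 70.4) nose 69 (array([507.5,  37.4]), array([ 91.8, 215.8]), 68.9) [0.0617 0.0663 0.0705]
[391. 175.] 1562 all (array([ 584.3, -282.9]), array([72.1, 92.2]), 68.8) nose 623 (array([ 584. , -282.8]), array([72. , 45.8]), 69.0) [0.0644 0.0684 0.0707]
[220. 191.] 604 all (array([531.1,  86.7]), array([58.8, 57. ]), 2.8) nose 279 (array([532.,  78.]), array([34.5, 35.5]), 9.1) [0.0612 0.0637 0.066 ]
[449. 223.] 272 all (array([ 479.9, -406.6]), array([16.9
[... 2291 characters left out ...]
[159. 232.] 813 (array([438.2, 195.7]), array([ 13.2, 292.3]), 8.3) 0.0524
rail [  9. 165.] 173 (array([577.9, 545.2]), array([190.2,   6.4]), 1.1) 0.0271
rail [159. 192.] 300 (array([527.4, 210.8]), array([  7.2, 215.9]), 8.3) 0.0272
rail [161. 205.] 263 (array([498.7, 205.5]), array([  7., 218.]), 8.4) 0.0275
inc [155.  76.] 99 (array([780.4, 236.9]), array([37.1, 16.2]), 10.8) 0.0636
inc [152.  94.] 1697 (array([741.5, 234.6]), array([ 67.4, 347. ]), 4.8) 0.063
inc [  2. 132.] 111 (array([632.1, 547.2]), array([82.4,  4.5]), 1.7) 0.0618
inc [125. 169.] 491 (array([586.2, 251.5]), array([161.1, 382.6]), 37.3) 0.0629
inc [220. 188.] 288 (array([532.,  78.]), array([34.6, 35.5]), 9.1) 0.0636
```

View pics/z.png

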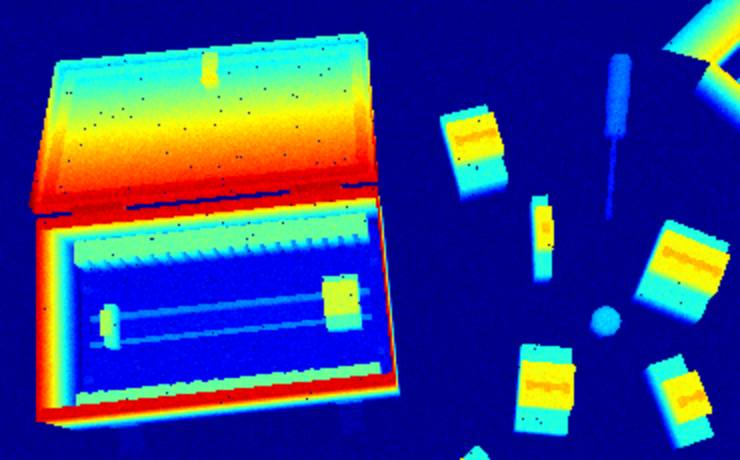

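All four devices show up with the sizes given, and the noses are at z = 0.068. The box yaw is about 8.3°. The rail lips sit at the right spacing for 35 mm and the ducts at 82 mm from it. In rail coordinates the incomer is at s ≈ 0.6 mm and the rail centre at n = 537.7 mm. I'll plan the approach to main4 next.

```bash
cat >> h.py <<'E'
from scipy.spatial.transform import Rotation as Ro
def tgt(yaw):  # tool y at world angle yaw (deg), z down
    a=np.radians(yaw); y=np.array([np.cos(a),np.sin(a),0]); z=np.array([0,0,-1.]); return Ro.from_matrix(np.c_[np.cross(y,z),y,z])
def plan(x,y,z,yaw,N,pos=None,rot=None):
    "constant row (shift then turn) repeated N times reaching the pose; mm"
    from bench import ctrl
    if pos is None:
        s=ctrl.get_state(); pos=np.array(s['position'])*1000; rot=Ro.from_rotvec(s['tool_rot'])
    R=rot.inv()*tgt(yaw)
    r=Ro.from_rotvec(R.as_rotvec()/N); M=sum((r**k).as_matrix() for k in range(N))
    d=np.linalg.solve(M,rot.inv().apply(np.array([x,y,z])-pos))
    print('row mm',np.round(d,1),'|d|',np.round(np.linalg.norm(d),1),'deg',np.round(np.degrees(r.as_rotvec()),2),'x',N)
def rail(s,n=537.7,a=8.3):
    a=np.radians(a); return n*np.cos(a)-s*np.sin(a), n*np.sin(a)+s*np.cos(a)
E
python3 -c "
from h import *
plan(585,-284,160,-21.2,20)
print(rail(58.6),rail(125.6),rail(174.6),rail(205.6))"
```

```text
row mm [-57.2  -4.8   3.1] |d| 57.5 deg [-0.    0.    4.89] x 20
(np.float64(523.6087434037279), np.float64(135.60654051766494)) (np.float64(513.9368779366627), np.float64(201.90476838528588)) (np.float64(506.863424087615), np.float64(250.3915320496654)) (np.float64(502.38838185658483), np.float64(281.0668315108034))
```

```bash
python3 -m handwheel '[[0.087,-0.0572,-0.0048,0,0,0,4.89],[0.087,-0.0572,-0.0048,0,0,0,4.89],[0.087,-0.0572,-0.0048,0,0,0,4.89],[0.087,-0.0572,-0.0048,0,0,0,4.89],[0.087,-0.0572,-0.0048,0,0,0,4.89],[0.087,-0.0572,-0.0048,0,0,0,4.89],[0.087,-0.0572,-0.0048,0,0,0,4.89],[0.087,-0.0572,-0.0048,0,0,0,4.89],[0.087,-0.0572,-0.0048,0,0,0,4.89],[0.087,-0.0572,-0.0048,0,0,0,4.89],[0.087,-0.0572,-0.0048,0,0,0,4.89],[0.087,-0.0572,-0.0048,0,0,0,4.89]]' 30
python3 -m handwheel '[[0.087,-0.0572,-0.0048,0,0,0,4.89],[0.087,-0.0572,-0.0048,0,0,0,4.89],[0.087,-0.0572,-0.0048,0,0,0,4.89],[0.087,-0.0572,-0.0048,0,0,0,4.89],[0.087,-0.0572,-0.0048,0,0,0,4.89],[0.087,-0.0572,-0.0048,0,0,0,4.89],[0.087,-0.0572,-0.0048,0,0,0,4.89],[0.087,-0.0572,-0.0048,0,0,0,4.89],[0.087,0,0,0,0,0,0],[0.087,0,0,0,0,0,0]]' 
python3 -c "
from h import *
plan(585,-284,110,-21.2,4)"
python3 - <<'E'
from bench import ctrl
import numpy as np,cv2
c=ctrl.camera_info('wrist'); im,d=ctrl.get_image('wrist')
np.savez('wrist0.npz',im=im,d=d,K=c['intrinsics'],R=c['R'],t=c['t']); cv2.imwrite('pics/w0.png',im)
from h import *
im,W=load('wrist'); z=W[...,2]
m=((z>.06)&(z<.072)).astype(np.uint8); N,L,st,ce=cv2.connectedComponentsWithStats(m)
for i in range(1,N):
    if st[i,4]>800: p=W[L==i]; print(ce[i],st[i,4],rect(p[:,:2]),np.median(p[:,2]))
E
```

```text
time: 1.6
position: [0.6164, 0.1643, 0.222]
tool_rot: [-1.85, -2.539, 0.001]
ft_force: [0.4, 0.5, -0.2]
grip_width: 1.004
grip_force: 0.0
time: 2.85
position: [0.5851, -0.2828, 0.222]
tool_rot: [-2.59, -1.776, -0.001]
ft_force: [0.1, 0.5, 0.2]
grip_width: 1.002
grip_force: 0.0
row mm [-0.3  0.1 28. ] |d| 28.0 deg [-0.01 -0.01  0.02] x 4
[250.24003707  16.09638554] 1079 (array([ 616.7, -132.1]), array([45. , 18.3]), 4.1) 0.06788914602681291
[84.38117733 93.54215116] 2752 (array([ 449.9, -137.2]), array([53.8, 46.3]), 87.0) 0.06801236263913021
[510.49168745 170.76600166] 2406 (array([ 818.4, -377.1]), array([129.4, 104.8]), 47.9) 0.06767751893790662
[281.1607077  186.78105418] 2713 (array([ 585.7, -283.5]), array([71.1, 45.3]), 69.1) 0.06808579003568709
[  9.80787254 207.81068416] 1067 (array([ 326. , -203.9]), array([54.3, 18.3]), 59.8) 0.06778317168079069
[150.43348983 231.15258216] 1278 (array([ 443.3, -278.4]), array([46.2, 35.5]), 21.1) 0.0680841590584503
```

View pics/w0.png

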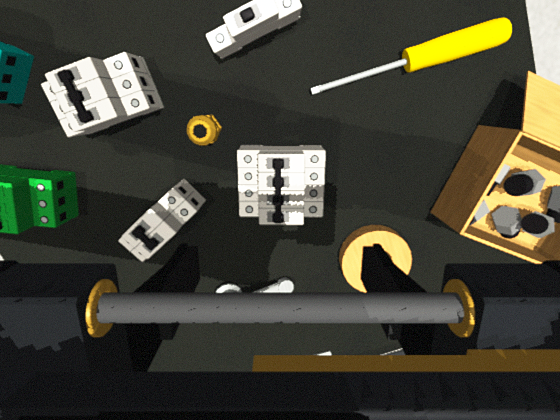

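The wrist picture shows main4 at (281,187), straight ahead of the fingers. It measures (585.7,-283.5), which sits between the top and side readings and is within 1 mm of the TCP. I'll descend and grip.

```bash
python3 -m handwheel '[[0.087,0.0006,0.0006,0.055,0,0,0],[0.087,0,0,0.055,0,0,0],[0.087,0,0,0.04,0,0,0],[0.087,0,0,0.015,0,0,0],[0.087,0,0,0.009,0,0,0],[0.087,0,0,0,0,0,0],[0.04,0,0,0,0,0,0],[0.04,0,0,0,0,0,0],[0.04,0,0,0,0,0,0],[0.04,0,0,0,0,0,0],[0.04,0,0,0,0,0,0]]' 30
```

```text
time: 4.28
position: [0.5859, -0.283, 0.0486]
tool_rot: [-2.591, -1.776, -0.0]
ft_force: [0.1, -0.9, -0.1]
grip_width: 0.519
grip_force: 0.0
```

```bash
python3 -m handwheel '[[0.03,0,0,0,0,0,0],[0.03,0,0,0,0,0,0],[0.03,0,0,-0.005,0,0,0],[0.03,0,0,-0.02,0,0,0],[0.03,0,0,0,0,0,0]]' 30
```

```text
time: 4.9
position: [0.5873, -0.284, 0.076]
tool_rot: [2.588, 1.774, 0.004]
ft_force: [-0.0, -0.0, -3.7]
grip_width: 0.514
grip_force: 30.0
```

```bash
python3 -m handwheel '[[0.03,0,0,-0.05,0,0,0],[0.03,0,0,-0.055,0,0,0],[0.03,0,0,-0.04,0,0,0],[0.03,0,0,0,0,0,0]]' 30; python3 -c "
from h import *
plan(525,137,220,8.3,9)"
```

```text
time: 5.4
position: [0.5876, -0.2845, 0.2227]
tool_rot: [2.586, 1.772, 0.007]
ft_force: [-0.1, -0.7, -4.6]
grip_width: 0.514
grip_force: 30.0
row mm [ 45.9 -13.6   0.2] |d| 47.9 deg [ 0.05  0.01 -3.27] x 9
```

```bash
python3 -m handwheel '[[0.03,0.0459,-0.0136,0,0.05,0,-3.27],[0.03,0.0459,-0.0136,0,0.05,0,-3.27],[0.03,0.0459,-0.0136,0,0.05,0,-3.27],[0.03,0.0459,-0.0136,0,0.05,0,-3.27],[0.03,0.0459,-0.0136,0,0.05,0,-3.27],[0.03,0.0459,-0.0136,0,0.05,0,-3.27],[0.03,0.0459,-0.0136,0,0.05,0,-3.27],[0.03,0.0459,-0.0136,0,0.05,0,-3.27],[0.03,0.0459,-0.0136,0,0.05,0,-3.27],[0.03,0,0,0,0,0,0],[0.03,0,0,0,0,0,0]]' 30
python3 - <<'E'
from bench import ctrl
import numpy as np,cv2
from h import *
for n in('wrist','top','side'):
    c=ctrl.camera_info(n); im,d=ctrl.get_image(n)
    np.savez('%s1.npz'%n,im=im,d=d,K=c['intrinsics'],R=c['R'],t=c['t']); cv2.imwrite('pics/%s1.png'%n,im)
    W=cloud(im,d,c['intrinsics'],c['R'],c['t'])
    x,y,z=W[...,0],W[...,1],W[...,2]; box=(y>.05)&(y<.6)&(x>.4)&(x<.65)
    for lo,hi,nm in((.092,.106,'wall'),(.048,.056,'duct'),(.024,.030,'rail'),(.058,.068,'inc')):
        m8=cv2.morphologyEx((box&(z>lo)&(z<hi)).astype(np.uint8),cv2.MORPH_OPEN,np.ones((2,2)))
        N,L,st,ce=cv2.connectedComponentsWithStats(m8)
        for i in range(1,N):
            if st[i,4]>100: p=W[L==i]; print(n,nm,np.round(ce[i]),st[i,4],rect(p[:,:2]),np.round(np.median(p[:,2]),4))
E
```

```text
time: 6.78
position: [0.5225, 0.1379, 0.2176]
tool_rot: [-2.05, -2.371, 0.011]
ft_force: [-0.3, -1.4, -3.1]
grip_width: 0.515
grip_force: 30.0
wrist wall [167. 127.] 3797 (array([454.5, 170.2]), array([ 71.9, 238.7]), 8.4) nan
wrist wall [419. 124.] 10554 (array([nan, nan]), array([nan,  0.]), nan) nan
wrist duct [196.  91.] 4782 (array([443.4, 203. ]), array([ 53., 190.]), 6.2) nan
wrist duct [372. 111.] 5660 (array([604. , 179.2]), array([ 30. , 278.4]), 8.3) nan
wrist duct [395.  66.] 347 (array([607.4, 258.4]), array([  1. , 113.8]), 8.4) nan
wrist duct [172.  41.] 102 (array([406. , 255.2]), array([ 1.2, 31.6]), 8.4) 0.0495
wrist duct [176.  86.] 128 (array([411.5, 217. ]), array([ 1.1, 43.4]), 8.4) 0.0495
wrist duct [181. 140.] 106 (array([418.6, 168. ]), array([ 1. , 42.8]), 8.0) 0.0492
wrist duct [384. 186.] 228 (array([623. , 151.3]), array([ 0.5, 99. ]), 8.4) nan
wrist duct [185. 186.] 114 (array([425.1, 121.7]), array([ 0.9, 48.6]), 8.7) nan
wrist rail [270.  89.] 1091 (array([497.9, 220.5]), array([  5.2, 178.8]), 8.2) nan
wrist rail [299.  88.] 1054 (array([527.5, 224.8]
[... 399 characters left out ...]
0.8, 136.6]), array([  8.2, 178.8]), 10.8) nan
top duct [217. 154.] 374 (array([615.1,  93.3]), array([31.9, 71.9]), 8.8) nan
top duct [184. 230.] 532 (array([438.3, 142.1]), array([ 19.6, 195.4]), 8.6) nan
top inc [221. 189.] 286 (array([531.2,  77.1]), array([33.5, 33.5]), 7.9) nan
side wall [244.  68.] 131 (array([434.3, 355.4]), array([ 39.7, 476.7]), 3.1) nan
side wall [321. 123.] 687 (array([639.1, 246.2]), array([ 53.1, 392.4]), 7.3) nan
side wall [249. 135.] 258 (array([426. , 200.1]), array([ 25.1, 311.8]), 8.2) 0.0985
side duct [313. 143.] 310 (array([606.7, 156.8]), array([ 42.7, 248.2]), 3.1) nan
side duct [260. 154.] 108 (array([455.1, 142.7]), array([ 22.9, 261. ]), 4.7) 0.0512
```

View pics/wrist1.png

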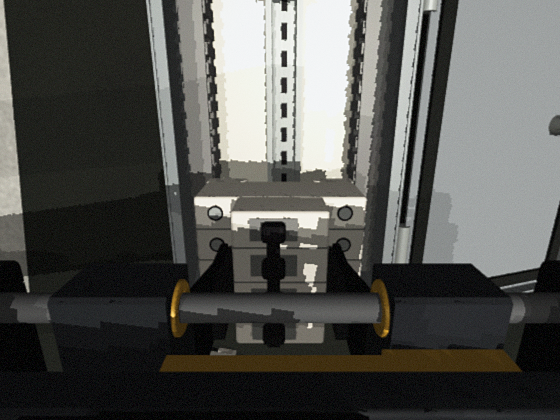

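The wrist picture shows main4 held squarely, with the rail running up the middle at columns 270–299. The rail centre in the robot frame is n = 539.3. I'll correct the pose and come down to just above the rail.

```bash
python3 -c "
from h import *
print(rail(57.8,539.3)); plan(*rail(57.8,539.3),147.6,8.3,2)"
```

```text
(np.float64(525.3074696270389), np.float64(135.04588980801128))
row mm [-1.1  1.  35.5] |d| 35.5 deg [-0.24 -0.04 -0.08] x 2
```

```bash
python3 -m handwheel '[[0.03,-0.0011,0.001,0.035,-0.24,0,-0.08],[0.03,-0.0011,0.001,0.035,-0.24,0,-0.08],[0.03,0,0,0.03,0,0,0],[0.03,0,0,0.025,0,0,0],[0.03,0,0,0.006,0,0,0],[0.03,0,0,0,0,0,0],[0.03,0,0,0,0,0,0]]' 30; python3 -c "
from h import *
plan(*rail(57.8,539.3),82,8.3,1)"
```

```text
time: 7.8
position: [0.5263, 0.1369, 0.0895]
tool_rot: [2.052, 2.378, 0.007]
ft_force: [0.5, 0.2, -3.9]
grip_width: 0.515
grip_force: 30.0
row mm [-1.7 -1.3  7.5] |d| 7.8 deg [ 0.19 -0.15  0.12] x 1
```

```bash
python3 -m handwheel '[[0.03,-0.0017,-0.0013,0.0065,0.19,-0.15,0.12],[0.03,0,0,0,0,0,0],[0.03,0,0,0,0,0,0]]' 30; python3 -c "
from h import *
plan(*rail(57.8,539.3),68,8.3,1)"
```

```text
time: 8.18
position: [0.5242, 0.135, 0.0818]
tool_rot: [-2.053, -2.376, 0.003]
ft_force: [-0.5, -1.1, -4.2]
grip_width: 0.515
grip_force: 30.0
row mm [-0.2  1.2 13.8] |d| 13.8 deg [-0.13  0.03  0.03] x 1
```

```bash
python3 -m handwheel '[[0.03,-0.0002,0.001,0.003,-0.1,0,0],[0.03,0,0,0.003,0,0,0],[0.03,0,0,0.003,0,0,0],[0.03,0,0,0.002,0,0,0],[0.03,0,0,0.0015,0,0,0],[0.03,0,0,0,0,0,0],[0.03,0,0,0,0,0,0]]' 30
```

```text
time: 9.05
position: [0.5253, 0.135, 0.0693]
tool_rot: [2.054, 2.377, -0.001]
ft_force: [-0.0, 0.0, -2.8]
grip_width: 0.517
grip_force: 30.0
```

```bash
python3 -m handwheel '[[0.03,0,0,0.001,0,0,0],[0.03,0,0,0.001,0,0,0],[0.03,0,0,0.0005,0,0,0],[0.03,0,0,0,0,0,0],[0.03,0,0,0,0,0,0]]' 30
```

```text
time: 9.68
position: [0.5252, 0.1349, 0.0675]
tool_rot: [-2.054, -2.377, 0.001]
ft_force: [-3.2, -0.7, 5.9]
grip_width: 0.51
grip_force: 30.0
```

It touched down at z = 0.0675, as predicted. Release, rise and plan for breaker3.

```bash
python3 -m handwheel '[[0.06,0,0,-0.0005,0,0,0],[0.075,0,0,0,0,0,0],[0.075,0,0,0,0,0,0],[0.075,0,0,-0.01,0,0,0],[0.087,0,0,-0.03,0,0,0],[0.087,0,0,-0.055,0,0,0],[0.087,0,0,-0.055,0,0,0],[0.087,0,0,0,0,0,0]]' 30; python3 -c "
from h import *
plan(450,-137,215,-2.9,6)"
```

```text
time: 10.68
position: [0.5285, 0.1357, 0.2231]
tool_rot: [2.052, 2.373, 0.014]
ft_force: [0.1, -0.1, 0.2]
grip_width: 0.996
grip_force: 0.0
row mm [-44.6 -16.    1.2] |d| 47.4 deg [ 0.09 -0.03  1.87] x 6
```

```bash
python3 -m handwheel '[[0.087,-0.0446,-0.016,0.001,0.05,0,1.87],[0.087,-0.0446,-0.016,0.001,0.05,0,1.87],[0.087,-0.0446,-0.016,0.001,0.05,0,1.87],[0.087,-0.0446,-0.016,0.001,0.05,0,1.87],[0.087,-0.0446,-0.016,0.001,0.05,0,1.87],[0.087,-0.0446,-0.016,0.001,0.05,0,1.87],[0.087,0,0,0,0,0,0],[0.087,0,0,0,0,0,0],[0.087,0,0,0,0,0,0]]' 30
cat > look.py <<'E'
import sys
from bench import ctrl
from h import *
n,tag=sys.argv[1:3]
c=ctrl.camera_info(n); im,d=ctrl.get_image(n); cv2.imwrite('pics/%s.png'%tag,im)
W=cloud(im,d,c['intrinsics'],c['R'],c['t']); z=W[...,2]
for lo,hi,nm in ((.06,.072,'bench nose'),(.082,.092,'fitted nose'),(.024,.03,'rail')):
    N,L,st,ce=cv2.connectedComponentsWithStats(((z>lo)&(z<hi)).astype(np.uint8))
    for i in range(1,N):
        if st[i,4]>(700 if n=='wrist' else 150): p=W[L==i]; print(nm,np.round(ce[i]),st[i,4],rect(p[:,:2]),np.round(np.nanmedian(p[:,2]),4))
E
python3 look.py wrist w2; python3 look.py top t2; python3 -c "
from h import *
plan(450,-137,110,-2.9,2)"
```

```text
time: 11.8
position: [0.4469, -0.1363, 0.2114]
tool_rot: [-2.271, -2.165, 0.008]
ft_force: [-0.5, 0.7, -0.3]
grip_width: 1.0
grip_force: 0.0
bench nose [156. 107.] 2774 (array([339.1, -55.1]), array([53.8, 45.8]), 42.2) 0.0681
bench nose [284. 190.] 2202 (array([ 449.4, -136.8]), array([53.6, 45. ]), 87.3) 0.0681
bench nose [461. 177.] 909 (array([ 615.8, -132. ]), array([44.9, 18. ]), 4.0) 0.0678
bench nose [148. 248.] 1639 (array([ 311.7, -196.1]), array([54.4, 45.4]), 63.0) 0.0682
bench nose [436.  49.] 716 (array([ 839.5, -394.9]), array([131.1, 161.4]), 48.2) 0.0662
bench nose [532. 149.] 576 (array([ 659.8, -572.8]), array([347.8,  52.4]), 6.1) 0.0664
bench nose [153.  97.] 2125 (array([739.2, 232.5]), array([ 76.5, 349.1]), 7.7) 0.0663
bench nose [287. 109.] 433 (array([713.9, -54.5]), array([46.2, 54. ]), 17.0) 0.0683
bench nose [125. 169.] 604 (array([586.7, 250.2]), array([162. , 385.1]), 37.0) 0.0658
bench nose [191. 174.] 240 (array([560.7, 138.9]), array([74.4, 23.9]), 89.3) 0.0634
bench nose [220. 188.] 280 (array([532.2,  78.1]), array([35.2, 35.4]), 9.7) 0.0635
bench nose [193. 206.] 426 (array([492.1, 129.5]), array([29.7, 73.3]), 13.0) 0.0637
bench nose [281. 286.] 527 (array([338.3, -54.4]), array([53.4, 44.8]), 42.6) 0.0685
fitted nose [537. 141.] 390 (array([ 661.8, -572.2]), array([  5.6, 342.7]), 88.0) 0.0858
fitted nose [151. 121.] 1949 (array([677.4, 224.5]), array([ 68. , 345.8]), 8.7) 0.0872
fitted nose [ 72. 198.] 207 (array([492.8, 368.3]), array([180.1,   4.6]), 8.2) 0.0866
fitted nose [190. 188.] 663 (array([524. , 134.8]), array([45.7, 72.1]), 8.7) 0.0876
rail [140. 194.] 191 (array([521.5, 251.5]), array([  7.1, 134.1]), 8.2) 0.0274
rail [143. 207.] 166 (array([492.9, 244.4]), array([  6.3, 138.2]), 8.3) 0.0274
row mm [-0.1  1.8 50.7] |d| 50.8 deg [-0.18  0.04  0.07] x 2
```

View pics/t2.png

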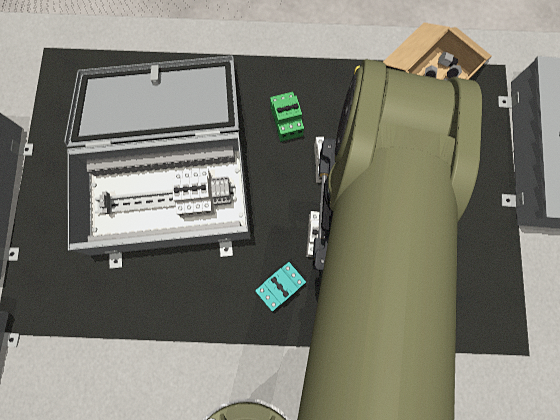

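The top picture shows main4 fitted next to the incomer at (191,190). Its nose top is at 0.0876, so it is fully down, square to the rail, with a gap of about 3 mm. Next I pick breaker3.

```bash
python3 -m handwheel '[[0.087,0,0.0018,0.05,-0.18,0,0.07],[0.087,0,0.0018,0.05,-0.18,0,0.07],[0.087,0,0,0.04,0,0,0],[0.087,0,0,0.014,0,0,0],[0.087,0,0,0.009,0,0,0],[0.087,0,0,0,0,0,0],[0.03,0,0,0,0,0,0],[0.03,0,0,0,0,0,0],[0.03,0,0,0,0,0,0],[0.03,0,0,0,0,0,0],[0.03,0,0,0,0,0,0],[0.03,0,0,0,0,0,0]]' 30
```

```text
time: 13.4
position: [0.4499, -0.1381, 0.0487]
tool_rot: [2.278, 2.161, -0.001]
ft_force: [-0.6, -0.8, -0.3]
grip_width: 0.515
grip_force: 30.0
```

```bash
python3 -m handwheel '[[0.03,0,0,0,0,0,0],[0.03,0,0,-0.005,0,0,0],[0.03,0,0,-0.04,0,0,0],[0.03,0,0,-0.055,0,0,0],[0.03,0,0,-0.055,0,0,0],[0.03,0,0,-0.015,0,0,0],[0.03,0,0,0,0,0,0],[0.03,0,0,0,0,0,0]]' 30;python3 -c "
from h import *
plan(*rail(124.7,539.2),218,8.3,8)"
```

```text
time: 14.4
position: [0.4482, -0.1375, 0.2163]
tool_rot: [-2.278, -2.161, 0.006]
ft_force: [-0.1, -0.2, -3.7]
grip_width: 0.513
grip_force: 30.0
row mm [42.1  9.9 -0.3] |d| 43.2 deg [-0.03  0.01 -1.42] x 8
```

```bash
python3 -m handwheel '[[0.03,0.0421,0.0099,0,0,0,-1.42],[0.03,0.0421,0.0099,0,0,0,-1.42],[0.03,0.0421,0.0099,0,0,0,-1.42],[0.03,0.0421,0.0099,0,0,0,-1.42],[0.03,0.0421,0.0099,0,0,0,-1.42],[0.03,0.0421,0.0099,0,0,0,-1.42],[0.03,0.0421,0.0099,0,0,0,-1.42],[0.03,0.0421,0.0099,0,0,0,-1.42],[0.03,0,0,0,0,0,0],[0.03,0,0,0,0,0,0]]' 30; python3 -c "
from h import *
plan(*rail(123.7,539.2),83,8.3,3)"
```

```text
time: 15.65
position: [0.5165, 0.1997, 0.216]
tool_rot: [2.054, 2.376, -0.008]
ft_force: [0.0, -0.3, -4.1]
grip_width: 0.515
grip_force: 30.0
row mm [ 0.3 -0.1 44.3] |d| 44.3 deg [-0.07  0.08  0.  ] x 3
```

```bash
python3 -m handwheel '[[0.03,0.0003,-0.0001,0.045,-0.07,0.08,0],[0.03,0.0003,-0.0001,0.045,-0.07,0.08,0],[0.03,0.0003,-0.0001,0.03,-0.07,0.08,0],[0.03,0,0,0.01,0,0,0],[0.03,0,0,0,0,0,0],[0.03,0,0,0,0,0,0]]' 30; python3 -c "
from h import *
plan(*rail(123.7,539.2),67.5,8.3,1)"
```

```text
time: 16.4
position: [0.5184, 0.2019, 0.0898]
tool_rot: [2.054, 2.375, 0.012]
ft_force: [0.4, 0.8, -4.0]
grip_width: 0.512
grip_force: 30.0
row mm [-1.4 -3.1 22.3] |d| 22.6 deg [ 0.38 -0.22 -0.  ] x 1
```

```bash
python3 -m handwheel '[[0.03,-0.0014,-0.0031,0.0065,0.38,-0.22,0],[0.03,0,0,0,0,0,0],[0.03,0,0,0,0,0,0]]' 30; python3 -c "
from h import *
plan(*rail(123.7,539.2),67.5,8.3,1)"
```

```text
time: 16.77
position: [0.5144, 0.2001, 0.0819]
tool_rot: [-2.053, -2.376, 0.004]
ft_force: [-0.1, 0.8, -4.5]
grip_width: 0.514
grip_force: 30.0
row mm [-0.   1.3 14.4] |d| 14.5 deg [-0.13  0.05  0.04] x 1
```

```bash
python3 -m handwheel '[[0.03,0,0.001,0.003,-0.1,0,0],[0.03,0,0,0.003,0,0,0],[0.03,0,0,0.003,0,0,0],[0.03,0,0,0.002,0,0,0],[0.03,0,0,0.0015,0,0,0],[0.03,0,0,0.001,0,0,0],[0.03,0,0,0,0,0,0],[0.03,0,0,0,0,0,0]]' 30; python3 -c "
from h import *
plan(*rail(123.7,539.2),67.5,8.3,1)"
```

```text
time: 17.77
position: [0.5154, 0.2001, 0.0683]
tool_rot: [2.054, 2.377, -0.002]
ft_force: [1.0, 0.0, -3.7]
grip_width: 0.513
grip_force: 30.0
row mm [0.1 0.4 0.8] |d| 0.9 deg [-0.04  0.05  0.03] x 1
```

```bash
python3 -m handwheel '[[0.03,0,0,0.001,0,0,0],[0.03,0,0,0.0005,0,0,0],[0.03,0,0,0,0,0,0],[0.03,0,0,0,0,0,0]]' 30
```

```text
time: 18.27
position: [0.5154, 0.2002, 0.0677]
tool_rot: [-2.054, -2.377, 0.001]
ft_force: [-2.1, -1.5, 6.3]
grip_width: 0.514
grip_force: 30.0
```

```bash
python3 -m handwheel '[[0.06,0,0,-0.0005,0,0,0],[0.075,0,0,0,0,0,0],[0.075,0,0,0,0,0,0],[0.075,0,0,-0.01,0,0,0],[0.087,0,0,-0.03,0,0,0],[0.087,0,0,-0.055,0,0,0],[0.087,0,0,-0.055,0,0,0],[0.087,0,0,0,0,0,0],[0.087,0,0,0,0,0,0]]' 30; python3 -c "
from h import *
plan(443.3,-278.4,200,21.2,10)"
```

```text
time: 19.4
position: [0.5153, 0.2002, 0.2175]
tool_rot: [2.054, 2.377, -0.001]
ft_force: [-0.8, -0.6, -0.8]
grip_width: 0.998
grip_force: 0.0
row mm [-44.7 -18.7   1.8] |d| 48.5 deg [-0.    0.   -1.29] x 10
```

```bash
python3 -m handwheel '[[0.087,-0.0447,-0.0187,0.001,0,0,-1.29],[0.087,-0.0447,-0.0187,0.001,0,0,-1.29],[0.087,-0.0447,-0.0187,0.001,0,0,-1.29],[0.087,-0.0447,-0.0187,0.001,0,0,-1.29],[0.087,-0.0447,-0.0187,0.001,0,0,-1.29],[0.087,-0.0447,-0.0187,0.001,0,0,-1.29],[0.087,-0.0447,-0.0187,0.001,0,0,-1.29],[0.087,-0.0447,-0.0187,0.001,0,0,-1.29],[0.087,-0.0447,-0.0187,0.001,0,0,-1.29],[0.087,-0.0447,-0.0187,0.001,0,0,-1.29],[0.087,0,0,0,0,0,0],[0.087,0,0,0,0,0,0]]' 30
python3 look.py wrist w3; python3 look.py top t3|grep -E 'fitted|rail'; python3 -c "
from h import *
plan(443.3,-278.4,110,21.2,2)"
```

```text
time: 20.9
position: [0.4428, -0.2769, 0.2066]
tool_rot: [-1.773, -2.59, 0.003]
ft_force: [0.9, 0.4, 0.1]
grip_width: 1.002
grip_force: 0.0
bench nose [169.  49.] 3289 (array([ 311.4, -196.9]), array([53.9, 46. ]), 63.0) 0.0681
bench nose [525. 113.] 1091 (array([ 616.4, -132.4]), array([46.6, 18. ]), 3.8) 0.0677
bench nose [ 65. 156.] 2653 (array([ 246.7, -317.7]), array([54.9, 45.5]), 54.9) 0.0682
bench nose [280. 193.] 1533 (array([ 442.7, -278.4]), array([45.1, 35.1]), 21.2) 0.068
fitted nose [151. 121.] 1962 (array([677. , 224.3]), array([ 66. , 345.3]), 8.3) 0.087
fitted nose [ 72. 200.] 209 (array([493.8, 367.7]), array([182.4,   2.8]), 8.4) 0.0869
fitted nose [190. 188.] 659 (array([524. , 134.5]), array([45.8, 71.3]), 8.0) 0.0876
fitted nose [156. 192.] 494 (array([513.7, 201.2]), array([45.9, 53.9]), 7.5) 0.0876
rail [359.  85.] 200 (array([ 796.4, -217.9]), array([18.2, 95.3]), 84.8) 0.0256
row mm [-1.  -0.4 48.5] |d| 48.5 deg [-0.05 -0.02  0.08] x 2
```

View pics/t3.png

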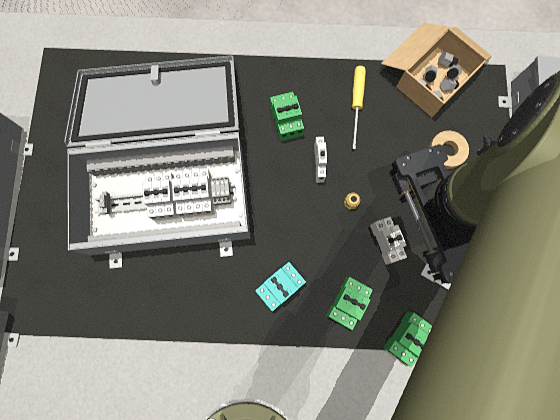

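breaker3 is fitted at (156,192) with its nose at 0.0876 and a gap of about 4.4 mm. Next is breaker2, which is centred under the gripper.

```bash
python3 -m handwheel '[[0.087,-0.001,-0.0004,0.05,-0.05,0,0.08],[0.087,-0.001,-0.0004,0.05,0,0,0.08],[0.087,0,0,0.035,0,0,0],[0.087,0,0,0.014,0,0,0],[0.087,0,0,0.009,0,0,0],[0.087,0,0,0,0,0,0],[0.03,0,0,0,0,0,0],[0.03,0,0,0,0,0,0],[0.03,0,0,0,0,0,0],[0.03,0,0,0,0,0,0],[0.03,0,0,0,0,0,0],[0.03,0,0,0,0,0,0]]' 30
```

```text
time: 22.5
position: [0.4435, -0.2802, 0.0499]
tool_rot: [1.777, 2.59, -0.001]
ft_force: [1.1, 0.7, 0.6]
grip_width: 0.516
grip_force: 30.0
```

```bash
python3 -m handwheel '[[0.03,0,0,0,0,0,0],[0.03,0,0,-0.005,0,0,0],[0.03,0,0,-0.04,0,0,0],[0.03,0,0,-0.055,0,0,0],[0.03,0,0,-0.055,0,0,0],[0.03,0,0,-0.015,0,0,0],[0.03,0,0,0,0,0,0],[0.03,0,0,0,0,0,0]]' 30;python3 -c "
from h import *
plan(*rail(173.9,539.2),218,8.3,11)"
```

```text
time: 23.5
position: [0.4422, -0.2793, 0.2178]
tool_rot: [-1.776, -2.588, 0.003]
ft_force: [-0.6, -0.8, -2.9]
grip_width: 0.519
grip_force: 30.0
row mm [44.9 18.5 -0. ] |d| 48.6 deg [-0.02 -0.01  1.16] x 11
```

```bash
python3 -m handwheel '[[0.03,0.0449,0.0185,0,0,0,1.16],[0.03,0.0449,0.0185,0,0,0,1.16],[0.03,0.0449,0.0185,0,0,0,1.16],[0.03,0.0449,0.0185,0,0,0,1.16],[0.03,0.0449,0.0185,0,0,0,1.16],[0.03,0.0449,0.0185,0,0,0,1.16],[0.03,0.0449,0.0185,0,0,0,1.16],[0.03,0.0449,0.0185,0,0,0,1.16],[0.03,0.0449,0.0185,0,0,0,1.16],[0.03,0.0449,0.0185,0,0,0,1.16],[0.03,0.0449,0.0185,0,0,0,1.16],[0.03,0,0,0,0,0,0]]' 30
python3 -m handwheel '[[0.03,0,0,0,0,0,0]]'; python3 -c "
from h import *
plan(*rail(172.1,539.2),100,8.3,3)"
```

```text
time: 25.0
position: [0.5074, 0.2535, 0.2158]
tool_rot: [-2.045, -2.382, 0.008]
ft_force: [0.8, -0.7, -2.1]
grip_width: 0.517
grip_force: 30.0
time: 25.12
position: [0.5086, 0.2477, 0.2171]
tool_rot: [2.055, 2.376, -0.008]
ft_force: [0.0, -0.6, -2.6]
grip_width: 0.512
grip_force: 30.0
row mm [ 0.2  0.2 39. ] |d| 39.0 deg [-0.07  0.07  0.  ] x 3
```

```bash
python3 -m handwheel '[[0.03,0.0002,0.0002,0.045,-0.07,0.07,0],[0.03,0.0002,0.0002,0.045,-0.07,0.07,0],[0.03,0.0002,0.0002,0.03,-0.07,0.07,0],[0.03,0,0,0.01,0,0,0],[0.03,0,0,0,0,0,0],[0.03,0,0,0,0,0,0],[0.03,0,0,0,0,0,0],[0.03,0,0,0,0,0,0]]' 30; python3 -c "
from h import *
plan(*rail(172.1,539.2),68.9,8.3,1)"
```

```text
time: 26.12
position: [0.5105, 0.25, 0.0902]
tool_rot: [2.054, 2.376, 0.009]
ft_force: [-0.2, -0.2, -2.7]
grip_width: 0.513
grip_force: 30.0
row mm [-1.7 -2.1 21.3] |d| 21.5 deg [ 0.28 -0.2   0.02] x 1
```

```bash
python3 -m handwheel '[[0.03,-0.0017,-0.0021,0.006,0.2,-0.15,0],[0.03,0,0,0,0,0,0],[0.03,0,0,0,0,0,0],[0.03,0,0,0,0,0,0]]' 30; python3 -c "
from h import *
plan(*rail(172.1,539.2),68.9,8.3,1)"
```

```text
time: 26.62
position: [0.5083, 0.2478, 0.0835]
tool_rot: [-2.055, -2.377, -0.001]
ft_force: [-0.0, -0.4, -2.2]
grip_width: 0.513
grip_force: 30.0
row mm [ 0.3  0.4 14.6] |d| 14.6 deg [ 0.02 -0.02  0.01] x 1
```

```bash
python3 -m handwheel '[[0.03,0.0003,0.0003,0.003,0,0,0],[0.03,0,0,0.003,0,0,0],[0.03,0,0,0.003,0,0,0],[0.03,0,0,0.002,0,0,0],[0.03,0,0,0.001,0,0,0],[0.03,0,0,0.001,0,0,0],[0.03,0,0,0,0,0,0],[0.03,0,0,0,0,0,0]]' 30; python3 -c "
from h import *
plan(*rail(172.1,539.2),68.9,8.3,1)"
```

```text
time: 27.62
position: [0.5085, 0.2481, 0.0705]
tool_rot: [-2.055, -2.377, -0.001]
ft_force: [0.2, -0.3, -3.0]
grip_width: 0.515
grip_force: 30.0
row mm [0.  0.2 1.6] |d| 1.6 deg [ 0.01 -0.02  0.01] x 1
```

```bash
python3 -m handwheel '[[0.03,0,0,0.001,0,0,0],[0.03,0,0,0.001,0,0,0],[0.03,0,0,0.0005,0,0,0],[0.03,0,0,0,0,0,0],[0.03,0,0,0,0,0,0]]' 30
```

```text
time: 28.25
position: [0.5086, 0.2481, 0.0689]
tool_rot: [-2.054, -2.376, -0.001]
ft_force: [-2.8, -1.4, 4.5]
grip_width: 0.515
grip_force: 30.0
```

Seated at the predicted height. Release, rise and go for breaker1.

```bash
python3 -m handwheel '[[0.06,0,0,-0.0005,0,0,0],[0.075,0,0,0,0,0,0],[0.075,0,0,0,0,0,0],[0.075,0,0,-0.01,0,0,0],[0.087,0,0,-0.03,0,0,0],[0.087,0,0,-0.055,0,0,0],[0.087,0,0,-0.055,0,0,0],[0.087,0,0,0,0,0,0],[0.087,0,0,0,0,0,0]]' 30; python3 -c "
from h import *
plan(616.3,-132.2,205,4,8)"
```

```text
time: 29.38
position: [0.5084, 0.248, 0.2187]
tool_rot: [-2.054, -2.376, -0.001]
ft_force: [0.6, -1.0, -0.6]
grip_width: 0.997
grip_force: 0.0
row mm [-48.7   8.1   1.7] |d| 49.4 deg [ 0.   -0.    0.54] x 8
```

```bash
python3 -m handwheel '[[0.087,-0.0487,0.0081,0.001,0,0,0.54],[0.087,-0.0487,0.0081,0.001,0,0,0.54],[0.087,-0.0487,0.0081,0.001,0,0,0.54],[0.087,-0.0487,0.0081,0.001,0,0,0.54],[0.087,-0.0487,0.0081,0.001,0,0,0.54],[0.087,-0.0487,0.0081,0.001,0,0,0.54],[0.087,-0.0487,0.0081,0.001,0,0,0.54],[0.087,-0.0487,0.0081,0.001,0,0,0.54],[0.087,0,0,0,0,0,0],[0.087,0,0,0,0,0,0],[0.087,0,0,0,0,0,0]]' 30
python3 look.py wrist w4|grep ' 4\|18'; python3 look.py top t4|grep -E 'fitted|rail'; python3 -c "
from h import *
plan(616.2,-132.2,110,4,2)"
```

```text
time: 30.75
position: [0.6163, -0.1296, 0.2095]
tool_rot: [-2.138, -2.299, -0.0]
ft_force: [-0.5, 0.6, -0.1]
grip_width: 1.001
grip_force: 0.0
bench nose [397. 118.] 2724 (array([714.9, -55.7]), array([45.5, 53.7]), 17.3) 0.068
fitted nose [537. 142.] 386 (array([ 661.9, -572.3]), array([  5.2, 341.6]), 88.0) 0.086
fitted nose [151. 121.] 1946 (array([668.4, 223.7]), array([ 62.4, 346.8]), 5.6) 0.0871
fitted nose [ 72. 200.] 215 (array([493.2, 367.7]), array([182.2,   3.4]), 8.2) 0.0873
fitted nose [190. 188.] 663 (array([524. , 134.6]), array([46.1, 71.8]), 8.3) 0.0875
fitted nose [156. 192.] 506 (array([513.8, 201.2]), array([47.2, 53.6]), 7.2) 0.0876
fitted nose [132. 194.] 354 (array([506.7, 249.5]), array([45.5, 36.8]), 6.6) 0.0876
row mm [-1.2 -0.2 50. ] |d| 50.0 deg [-0.01 -0.03  0.07] x 2
```

```bash
python3 -m handwheel '[[0.087,-0.0012,0,0.05,0,0,0.07],[0.087,-0.0012,0,0.05,0,0,0.07],[0.087,0,0,0.035,0,0,0],[0.087,0,0,0.014,0,0,0],[0.087,0,0,0.004,0,0,0],[0.087,0,0,0,0,0,0],[0.087,0,0,0,0,0,0]]' 30; python3 -c "
from h import *
plan(616.2,-132.2,48,4,1)"
```

```text
time: 31.72
position: [0.6177, -0.1343, 0.0589]
tool_rot: [2.144, 2.294, 0.003]
ft_force: [0.8, 0.2, -0.2]
grip_width: 0.995
grip_force: 0.0
row mm [ 2.2 -1.4 10.9] |d| 11.3 deg [ 0.16  0.   -0.14] x 1
```

```bash
python3 -m handwheel '[[0.087,0.0016,-0.0013,0.0095,0.1,0,-0.1],[0.087,0,0,0,0,0,0],[0.03,0,0,0,0,0,0],[0.03,0,0,0,0,0,0],[0.03,0,0,0,0,0,0],[0.03,0,0,0,0,0,0],[0.03,0,0,0,0,0,0],[0.03,0,0,0,0,0,0],[0.03,0,0,0,0,0,0]]' 30
```

```text
time: 32.85
position: [0.6154, -0.1326, 0.0479]
tool_rot: [-2.143, -2.296, 0.001]
ft_force: [0.7, -0.7, 0.2]
grip_width: 0.511
grip_force: 30.0
```

```bash
python3 -m handwheel '[[0.03,0,0,0,0,0,0],[0.03,0,0,-0.005,0,0,0],[0.03,0,0,-0.04,0,0,0],[0.03,0,0,-0.055,0,0,0],[0.03,0,0,-0.055,0,0,0],[0.03,0,0,-0.015,0,0,0],[0.03,0,0,0,0,0,0],[0.03,0,0,0,0,0,0]]' 30;python3 -c "
from h import *
plan(*rail(204.7,539.2),218,8.3,9)"
```

```text
time: 33.85
position: [0.6143, -0.1322, 0.2155]
tool_rot: [-2.14, -2.294, 0.005]
ft_force: [-0.5, -0.3, -1.8]
grip_width: 0.516
grip_force: 30.0
row mm [46.9 -7.5 -0.2] |d| 47.5 deg [-0.03 -0.01 -0.48] x 9
```

```bash
python3 -m handwheel '[[0.03,0.0469,-0.0075,0,0,0,-0.48],[0.03,0.0469,-0.0075,0,0,0,-0.48],[0.03,0.0469,-0.0075,0,0,0,-0.48],[0.03,0.0469,-0.0075,0,0,0,-0.48],[0.03,0.0469,-0.0075,0,0,0,-0.48],[0.03,0.0469,-0.0075,0,0,0,-0.48],[0.03,0.0469,-0.0075,0,0,0,-0.48],[0.03,0.0469,-0.0075,0,0,0,-0.48],[0.03,0.0469,-0.0075,0,0,0,-0.48],[0.03,0,0,0,0,0,0],[0.03,0,0,0,0,0,0]]' 30; python3 -c "
from h import *
plan(*rail(204.5,539.2),100,8.3,3)"
```

```text
time: 35.22
position: [0.5046, 0.2792, 0.2162]
tool_rot: [-2.055, -2.375, 0.007]
ft_force: [0.7, -0.9, -1.9]
grip_width: 0.516
grip_force: 30.0
row mm [ 0.4 -0.  38.7] |d| 38.7 deg [-0.08  0.04 -0.01] x 3
```

```bash
python3 -m handwheel '[[0.03,0.0004,0,0.045,-0.08,0.04,0],[0.03,0.0004,0,0.045,-0.08,0.04,0],[0.03,0.0004,0,0.03,-0.08,0.04,0],[0.03,0,0,0.01,0,0,0],[0.03,0,0,0,0,0,0],[0.03,0,0,0,0,0,0],[0.03,0,0,0,0,0,0],[0.03,0,0,0,0,0,0]]' 30; python3 -c "
from h import *
plan(*rail(204.5,539.2),67,8.3,1)"
```

```text
time: 36.22
position: [0.5054, 0.2819, 0.0889]
tool_rot: [2.055, 2.376, 0.008]
ft_force: [0.2, 1.5, -1.1]
grip_width: 0.51
grip_force: 30.0
row mm [-1.5 -1.7 21.9] |d| 22.0 deg [ 0.22 -0.19 -0.02] x 1
```

```bash
python3 -m handwheel '[[0.03,-0.0015,-0.0017,0.006,0.18,-0.15,0],[0.03,0,0,0,0,0,0],[0.03,0,0,0,0,0,0],[0.03,0,0,0,0,0,0]]' 30; python3 -c "
from h import *
plan(*rail(204.5,539.2),67,8.3,1)"
```

```text
time: 36.72
position: [0.5036, 0.2799, 0.0821]
tool_rot: [-2.055, -2.376, 0.001]
ft_force: [-0.0, -0.1, -0.8]
grip_width: 0.513
grip_force: 30.0
row mm [ 0.2  0.5 15.1] |d| 15.1 deg [-0.02  0.   -0.03] x 1
```

```bash
python3 -m handwheel '[[0.03,0.0002,0.0005,0.003,0,0,0],[0.03,0,0,0.003,0,0,0],[0.03,0,0,0.003,0,0,0],[0.03,0,0,0.002,0,0,0],[0.03,0,0,0.0015,0,0,0],[0.03,0,0,0.001,0,0,0],[0.03,0,0,0,0,0,0],[0.03,0,0,0,0,0,0]]' 30; python3 -c "
from h import *
plan(*rail(204.5,539.2),67,8.3,1)"
```

```text
time: 37.72
position: [0.504, 0.2801, 0.0686]
tool_rot: [-2.055, -2.376, 0.001]
ft_force: [0.1, -0.2, -1.8]
grip_width: 0.514
grip_force: 30.0
row mm [0.1 0.  1.6] |d| 1.6 deg [-0.03  0.   -0.03] x 1
```

```bash
python3 -m handwheel '[[0.03,0,0,0.001,0,0,0],[0.03,0,0,0.001,0,0,0],[0.03,0,0,0.0005,0,0,0],[0.03,0,0,0,0,0,0],[0.03,0,0,0,0,0,0]]' 30
```

```text
time: 38.35
position: [0.504, 0.2802, 0.0668]
tool_rot: [-2.055, -2.375, 0.0]
ft_force: [-2.1, -1.3, 5.4]
grip_width: 0.513
grip_force: 30.0
```

Seated. Release, rise, and move clear of the box to check it.

```bash
python3 -m handwheel '[[0.06,0,0,-0.0005,0,0,0],[0.075,0,0,0,0,0,0],[0.075,0,0,0,0,0,0],[0.075,0,0,-0.01,0,0,0],[0.087,0,0,-0.03,0,0,0],[0.087,0,0,-0.055,0,0,0],[0.087,0,0,-0.055,0,0,0],[0.087,-0.05,0,0,0,0,0],[0.087,-0.05,0,0,0,0,0],[0.087,-0.05,0,0,0,0,0],[0.087,-0.05,0,0,0,0,0],[0.087,-0.05,0,0,0,0,0]]' 30
python3 -m handwheel '[[0.087,-0.05,0,0,0,0,0],[0.087,-0.05,0,0,0,0,0],[0.087,-0.05,0,0,0,0,0],[0.087,0,0,0,0,0,0],[0.087,0,0,0,0,0,0]]'
python3 look.py top t5|grep -E 'fitted|rail'; python3 -c "
import cv2; cv2.imwrite('pics/t5c.png',cv2.resize(cv2.imread('pics/t5.png')[40:280,60:460],None,fx=2,fy=2))"
```

```text
time: 39.85
position: [0.5403, 0.0311, 0.2175]
tool_rot: [2.055, 2.376, 0.001]
ft_force: [0.4, -0.1, -0.4]
grip_width: 0.998
grip_force: 0.0
time: 40.48
position: [0.5617, -0.115, 0.2169]
tool_rot: [-2.055, -2.375, -0.001]
ft_force: [0.0, 1.1, 0.1]
grip_width: 1.001
grip_force: 0.0
fitted nose [537. 140.] 394 (array([ 663.1, -572.6]), array([  5.4, 344.2]), 88.0) 0.0857
fitted nose [151. 121.] 1965 (array([668. , 223.3]), array([ 62.7, 346. ]), 5.7) 0.0869
fitted nose [ 72. 199.] 205 (array([493.7, 367.7]), array([182.7,   3.6]), 8.7) 0.0871
fitted nose [190. 188.] 666 (array([523.7, 134.6]), array([46.2, 71.9]), 8.5) 0.0875
fitted nose [156. 192.] 505 (array([513.5, 201.5]), array([46.1, 53.7]), 7.9) 0.0876
fitted nose [132. 194.] 346 (array([506.7, 249.2]), array([45.3, 36.2]), 6.9) 0.0874
fitted nose [116. 196.] 181 (array([501.7, 280.8]), array([44.3, 18.1]), 8.2) 0.0873
```

View pics/t5c.png

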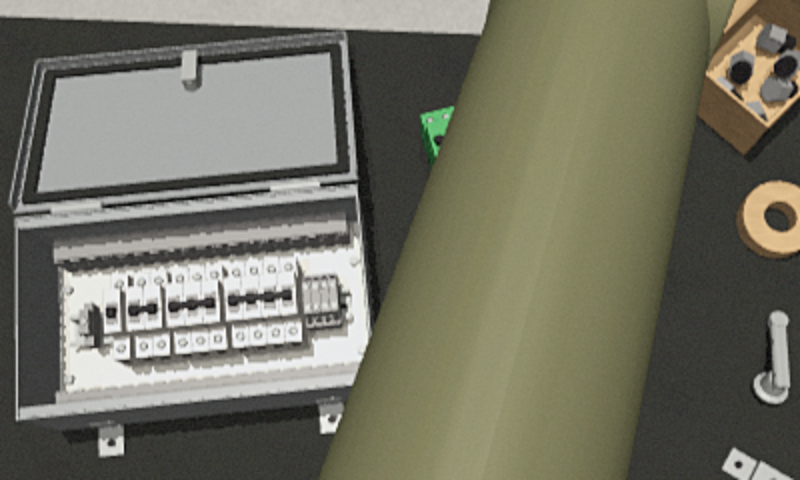

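The close-up shows the four devices side by side on the rail in the right order from the incomer, which is at (322,300). All four noses are at 0.0873–0.0876, the gaps are about 4 mm, and the lever and foot have not moved. Handing in.

```bash
python3 -c "
from bench import ctrl
print(ctrl.close_job())"
```

```text
the job is handed in; nothing more can be done
None
```

I fitted the four devices on the rail in the order asked, fully down with gaps of about 4 mm, and handed the job in at about 40 s; the verdict was not shown.

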